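Grease the winch bearing through its tilted nipple

TASK

The winch's bearing block lies loose on the work board: first push it along the board until its end sits square against the wooden stop at the far end. Then take the push-type grease gun out of the tool stand, press its coupler squarely onto the block's tilted grease nipple until it snaps on, and keep pressing in line with the nipple so that the barrel is driven down against its spring through at least two thirds of its stroke. Finish while still gripping the gun and holding it pressed down like that, with the block against the stop and the other loose things on the bench left where they are.

Things in the scene. Friction and masses are not known exactly. Their poses are not given: they have to be found in the camera images.
- board: Plywood work board fixed to the bench, 330 (x) x 200 (y) x 12 mm, a wooden stop strip across its far (+x) end. Origin: centre of its underside; its upper face is 12 mm above. The stop is 22 mm high above the board and 25 mm thick; its near face is the plane x = +135 mm. The block is against it when the block's origin is at x = +52.5 mm.
- block: Grey cast pillow-block bearing, loose on the board, about 0.9 kg. Foot 165 (x) x 48 (y) x 16 mm high with flat upright ends; round housing of radius 40 mm, 40 mm wide, about the shaft axis along y, 43 mm up; steel shaft stub reaching 42 mm to either side. Origin: centre of the underside; x points to the end that goes against the stop, away from the robot. The nipple is on the near (-x) shoulder.
- nipple: Steel grease nipple of the block: ball head of 9 mm diameter on a 6 mm neck over a hexagon, 20 mm tall. Origin: centre of the ball head, 28 mm to -x of the block's origin and 91.5 mm above its underside; z points outward along the nipple's axis, which leans 30 degrees from vertical towards the block's -x side and passes through the shaft axis. The coupler goes on along -z.
- stand: Wooden tool stand fixed to the bench, 200 (its x) x 85 (its y) x 62 mm high, with two bored places 25 mm wide at x = -55 and +55 mm; the gun stands in one, a screwdriver in the other. Origin: centre of the underside.
- gun: Push-type grease gun, 0.32 kg: round metal barrel of 32 mm diameter, 100 mm long, with a nose tube and coupler (20 mm diameter) reaching 54 mm below it when out. It stands upright in the stand, coupler down in the bore, the barrel's lower end on the stand's top. Origin: centre of the barrel's lower end; z points along the barrel away from the coupler, to its top at +100 mm.
- stroke (a joint): Travel of the nose and coupler into the gun's barrel, 0 = fully out (as at the start), 0.015 m = fully in. A spring pushes them out with 9 N at 0, rising to 16.5 N fully in (500 N/m).
- coupler_mouth (a point): Centre of the coupler's open mouth, on the gun's axis 54 mm below the barrel's lower end at stroke 0; z as the gun's. The mouth is a funnel 16 mm wide narrowing to 12 mm; four spring jaws 6 mm inside it snap behind the nipple's ball head at a push of about 6 to 9 N.
- coupler_seat (a point): Point on the coupler's axis, 10 mm inside the mouth (44 mm below the barrel's lower end at stroke 0), where the centre of the nipple's ball head sits once the coupler has snapped on; z as the gun's.
- screwdriver: Bystander: screwdriver with a black handle 85 mm high and 29 mm thick, standing in the stand's other place. Origin: lower end of the handle.
- bolt: Bystander: steel bolt standing on its head on the board, 48 mm high, 21 mm wide.
- spanner: Bystander: steel spanner 150 mm long lying on the board.
- beaker: Bystander: glass beaker, 84 mm wide, 100 mm high, standing on the bench.
- petri: Bystander: clear shallow dish, 92 mm wide, 16 mm high.
- oil: Bystander: small amber bottle, 30 mm wide, 62 mm high.
- slidebox: Bystander: box for microscope slides, 100 x 85 x 35 mm.
Not all that is in view belongs to the job. Leave any green look-alike of the block alone.

How it is judged:
By the outcome, as a careful person would: the job done as asked, in the order asked, and still so for the second after the job is handed in, while the arm keeps its last pose, push and grip.
It also fails if it takes over 61 s, if anything falls off the work surface, if the arm or the gripper's body presses on something with over 40 N, if the wrist force passes 120 N, or if a joint passes its speed limit or range.

ROBOT

A 6-joint arm with a two-finger parallel gripper is mounted at the origin on the work surface. World frame = base frame: x ahead of the robot, y to its left, z up, the work surface at z = 0. Lengths are in mm, angles in rad, forces in N, time in s.
With the tool pointing down it reaches from about 375 to 900 mm from the base axis. Payload 3.1 kg.
Tool frame: the origin (TCP) lies midway between the tips of the shut fingers; the grasp point (between the pads) lies 19 mm behind it (manip.grip_depth is the distance from the TCP to the grasp point, in mm); z points along the fingers, y is the line along which they close (so a half turn about z gives the same grasp; the last joint's range is limited). The gripper opens to 87 mm and grips with 3 to 60 N. Pads are 19 mm wide; open, the fingers measure 117 mm over their backs; the gripper's body (75 mm by 190 mm) begins 51 mm behind the grasp point.
Start: joints at [-1.389, 0.527, 1.433, -0, 1.181, -0.178], TCP at [220.076, -584.947, 222.548] pointing down, gripper open.
Joint ranges: [-3.08, 3.08], [-0.75, 2.2], [0.22, 2.44], [-1.43, 4.57], [0, 2.65], [-2.85, 2.85]. Speed limits (rad/s): [2.79, 2.79, 3.14, 3.14, 3.14, 3.14].

INTERFACE

Orientations are given as a rotation vector (axis times angle).
In Python, from station import get_obs, eyes, close_job, manip gives the robot as it stands.
- The arm moves only by the tool play_rows, never from a script. Its argument "increments" is a list of rows, each an object with "claw": the closure, from 0 (fully open) to 1 (shut); "xyz": the shift along the tool's x, y, z in cm, a list of three; "yaw": the turn about the tool's z in rad. A call has 1 to 12 rows; each row is the pose to reach, as a shift and turn from the pose commanded when the call began, along the tool's axes at that moment; what a row does not reach only later rows make up. A row lasts 1/12 s, in which the tool goes at most 41.7 mm and 7.16 degrees, less where a joint would pass 70% of its speed; a pose out of reach is approached as far as the arm can. A call with a gripper value outside its range is refused whole. The fingers move at their own pace and stop on an object; "newtons" is the grip in N (left out, the last holds). Time passes only in rows, so rows that repeat a pose let the fingers close. It gives the time, the measured TCP pose, the force, the opening and the grip force at its end, in the units of the state.
- get_obs(): the state, without advancing time (a new reading comes with each control period).
- eyes.read_camera(name): name is "scene" or "top"; returns a dict with "img" (420x560x3 uint8, blue, green, red), "mtx" (3x3 intrinsics, pixels), "position" and "attitude" of the camera in the world. Camera axes: x right, y down, z forward; pixel columns grow to the right and rows downward; lengths in mm; the calibration is good to about 2 mm. A picture is of the moment at which its call begins. There is no depth.
- close_job(): hands the job in; it is judged then, once.
The state is a dict: "time": time; "joint_positions": joint angles; "joint_velocities": joint speeds; "joint_efforts": joint torques, N m; "tool_pos": TCP position; "tool_rot": TCP orientation; "contact_force": force on the tool from outside, world axes, zero at the start; "moment": the same for the moment, N m; "width": finger opening in mm; "finger_force": force on a finger pad.
Only numpy, scipy, OpenCV 4.12 (cv2) and the standard library are available. Lean on these libraries where they do the work, as an engineer would, in place of code of your own. Each camera call takes 0.05 s, during which the arm holds its last target. There are 200 camera calls.

## Working session

There is one attempt and no reset: what is moved stays moved. The work goes in short steps, Python scripts to look and compute and a tool call to move; the robot and the scene stay as the last step left them, time stands still between calls to the robot, and variables do not carry over. Pictures are saved under pics/ and viewed, at most 10 in all, crops included, and the job is handed in when it is done.

Besides the shell and the picture viewer there is one more tool, called as a command line: name --argument value ..., lists and objects as JSON in quotes. play_rows: Moves the arm, as the interface text tells. Its arguments: {"type":"object","properties":{"increments":{"type":"array","items":{"type":"object","properties":{"claw":{"type":"number"},"xyz":{"type":"array","items":{"type":"number"}},"yaw":{"type":"number"}}}},"newtons":{"type":"number"}},"required":["increments"]}

```bash
ls; mkdir -p pics; python3 - <<'E'
from station import get_obs, eyes, manip
import cv2
o=get_obs();print(o)
print([a for a in dir(manip) if a[0]!='_'])
for n in("scene","top"):
    r=eyes.read_camera(n);cv2.imwrite(f"pics/{n}0.png",r["img"]);print(n,r["mtx"],r["position"],r["attitude"])
E
```

```text
pics
{'time': 0.0, 'joint_positions': array([-1.38951816e+00,  5.28470074e-01,  1.43391682e+00, -1.83741724e-05,
        1.18139799e+00, -1.78513557e-01]), 'joint_velocities': array([ 0.00134576,  0.000317  , -0.00051954,  0.00045151,  0.00075923,
        0.00211825]), 'joint_efforts': array([-1.55799266e-04, -4.40039563e+01, -1.76589775e+01,  6.32778229e-02,
        5.82661398e-02, -1.69310256e-04]), 'tool_pos': array([ 219.92807319, -584.23273689,  221.56462748]), 'tool_rot': array([-3.08873589e+00, -5.61734681e-01,  3.14274409e-05]), 'contact_force': array([-1.28495354,  0.66692413, -1.00738223]), 'moment': array([ 0.00803453,  0.04611569, -0.00282718]), 'finger_force': 0.0, 'width': 86.9313572869574}
['PlanningError', 'grip_depth']
scene [[535.71929777   0.         295.41659027]
 [  0.         535.71929777 206.06127961]
 [  0.           0.           1.        ]] [1559.02196763 -329.69412607  959.39750249] [-1.9439194  -1.3153606   0.63287346]
top [[406.20915861   0.         280.19474797]
 [  0.         406.20915861 210.31737617]
 [  0.           0.           1.        ]] [ 370.32982056   37.38748767 1040.9287719 ] [-2.14614669  2.11879294 -0.1641921 ]
```

View pics/scene0.png

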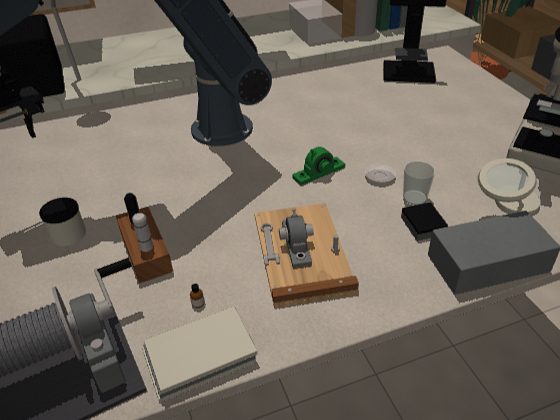

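View pics/top0.png

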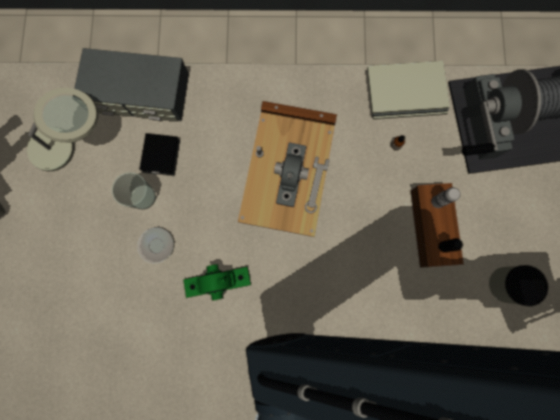

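The overview shows the board at top (287,170), the grey block on it, and the stand at top (438,224) with the silver gun at (450,196) and the black screwdriver at (452,244). Next I'll make enlarged crops.

```bash
python3 - <<'E'
import cv2,numpy as np
def crop(n,x,y,w,h,f,out):
    c=cv2.resize(cv2.imread(f"pics/{n}0.png")[y:y+h,x:x+w],None,fx=f,fy=f,interpolation=cv2.INTER_CUBIC)
    for i in range(0,w,10): cv2.putText(c,str(x+i) if i%20==0 else "|",(i*f,8),0,.3,(0,255,255),1)
    for i in range(0,h,10): cv2.putText(c,str(y+i) if i%20==0 else "-",(0,i*f+4),0,.3,(0,255,255),1)
    return c
a=crop("top",230,95,115,145,4,0);b=crop("top",405,175,70,100,4,0)
h=max(a.shape[0],b.shape[0]);b=cv2.copyMakeBorder(b,0,h-b.shape[0],0,0,0)
cv2.imwrite("pics/ct.png",np.hstack([a,b]))
a=crop("scene",245,195,120,110,4,0);b=crop("scene",112,185,70,100,4,0)
h=max(a.shape[0],b.shape[0]);a=cv2.copyMakeBorder(a,0,h-a.shape[0],0,0,0);b=cv2.copyMakeBorder(b,0,h-b.shape[0],0,0,0)
cv2.imwrite("pics/cs.png",np.hstack([a,b]))
E
```

```text
(no output)
```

View pics/ct.png

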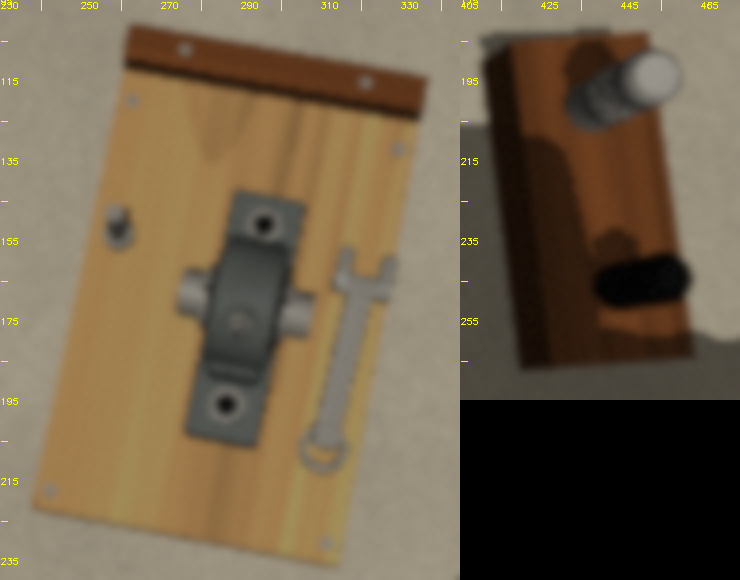

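View pics/cs.png

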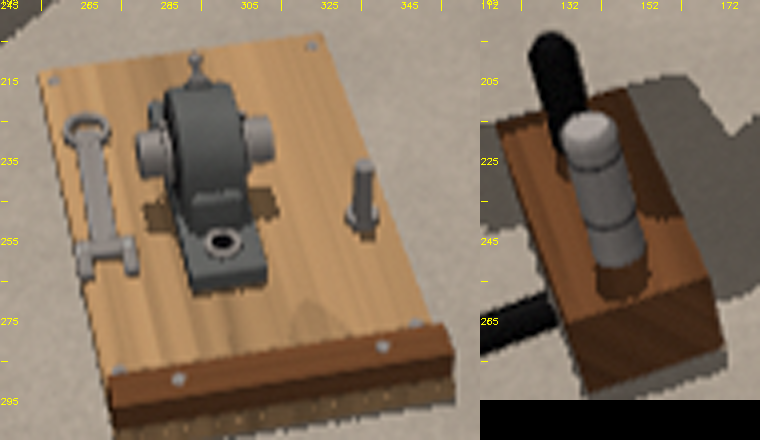

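The crops show the block foot corners in top at crop (184,433), (257,447), (235,190) and (305,204). The nipple is at top (240,320) and scene (195,59). The gun's top is at top crop (652,78) and scene crop (590,128).

```bash
cat >h.py <<'E'
import numpy as np, cv2
from scipy.spatial.transform import Rotation as R
from scipy.optimize import least_squares
K={'scene':(535.71929777,295.41659027,206.06127961),'top':(406.20915861,280.19474797,210.31737617)}
P={'scene':[1559.02196763,-329.69412607,959.39750249],'top':[370.32982056,37.38748767,1040.9287719]}
A={'scene':[-1.9439194,-1.3153606,.63287346],'top':[-2.14614669,2.11879294,-.1641921]}
def proj(n,X):
    c=R.from_rotvec(A[n]).inv().apply(np.atleast_2d(X)-P[n]);f,a,b=K[n]
    return c[:,:2]/c[:,2:]*f+[a,b]
def ray(n,p):
    f,a,b=K[n];return R.from_rotvec(A[n]).apply([(p[0]-a)/f,(p[1]-b)/f,1])
def onz(n,p,z):
    d=ray(n,p);return np.array(P[n])+d*(z-P[n][2])/d[2]
def tri(ps,pt):
    return least_squares(lambda X:np.r_[proj('scene',X)[0]-ps,proj('top',X)[0]-pt],[500,0,50])
def planar(obs,x0):
    # obs: list (cam, pixel, model xyz) ; fits x,y,yaw,z
    def r(q,):
        Rz=R.from_euler('z',q[2])
        return np.concatenate([proj(n,Rz.apply(m)+[q[0],q[1],q[3] if len(q)>3 else 0])[0]-p for n,p,m in obs])
    s=least_squares(r,x0);return s.x,np.abs(s.fun).max(),s.fun.round(1)
def cr(u,v,ox,oy,sx=0): return np.array([(u-sx+.5)/4-.5+ox,(v+.5)/4-.5+oy])
E
python3 - <<'E'
from h import *
T=lambda u,v:cr(u,v,230,95); S=lambda u,v:cr(u,v,245,195)
Ts=lambda u,v:cr(u,v,405,175,460); Ss=lambda u,v:cr(u,v,112,185,480)
bd=[('top',T(33,508),[-165,100,12]),('top',T(338,565),[-165,-100,12]),('top',T(130,25),[160,100,34]),('top',T(427,77),[160,-100,34]),
('scene',S(38,72),[-165,-100,12]),('scene',S(322,34),[-165,100,12]),('scene',S(109,377),[135,-100,34]),('scene',S(444,323),[135,100,34])]
q=planar(bd,[500,0,0,0]);print('board',q,np.degrees(q[0][2]))
bl=[('top',T(184,433),[-82.5,24,28]),('top',T(257,447),[-82.5,-24,28]),('top',T(235,190),[82.5,24,28]),('top',T(305,204),[82.5,-24,28]),
('scene',S(193,279),[82.5,-24,28]),('scene',S(267,263),[82.5,24,28])]
qb=planar(bl,[500,0,0,0]);print('block',qb,np.degrees(qb[0][2]))
t=tri(S(195,59),T(240,320));print('nip',t.x,t.fun.round(1))
Rz=R.from_euler('z',qb[0][2]);print('nip model',Rz.apply([-28,0,103.5])+np.r_[qb[0][:2],0])
d=R.from_euler('z',q[0][2]).inv().apply(np.r_[qb[0][:2]-q[0][:2],0]);print('block in board',d,'dyaw',np.degrees(qb[0][2]-q[0][2]))
t=tri(Ss(590,128),Ts(652,78));print('guntop',t.x,t.fun.round(1))
t=tri(Ss(619,256),Ts(593,108));print('gunbot',t.x,t.fun.round(1))
print('top corners stand',[onz('top',Ts(*p),62).round(0)[:2] for p in((514,45),(650,36),(693,357))],[onz('scene',Ss(*p),62).round(0)[:2] for p in((498,124),(625,88),(710,275),(570,322))])
print('bolt',onz('scene',S(362,225),12)[:2],'spanner',[onz('top',T(*p),15)[:2].round(0) for p in((323,472),(348,250),(395,258))])
E
```

```text
board (array([ 6.53979614e+02,  3.06508211e+01, -1.75969403e-01, -2.79264409e+00]), np.float64(0.7925212758553641), array([-0.8, -0.1, -0.2,  0.3, -0.7, -0.5, -0.1, -0.1, -0.5,  0.4, -0.5,
        0.1, -0.7,  0. , -0.1, -0. ])) -10.082304106136387
block (array([ 6.32122613e+02,  2.15715125e+01, -1.79499801e-01, -1.97159727e+00]), np.float64(0.7489116510014355), array([-0.2,  0.2,  0.2,  0.3, -0.6, -0.2, -0. , -0.4, -0.7, -0.4,  0.2,
        0.6])) -10.284581005745068
nip [609.44961752  26.12614564 106.87381252] [-0.2  0.  -0.2 -0.1]
nip model [604.57248578  26.57056067 103.5       ]
block in board [-19.93002208 -12.7654441    0.        ] dyaw -0.20227689960868042
guntop [ 556.03566611 -333.16533661  158.81526361] [-0.3 -0.1 -0.3 -0.1]
gunbot [ 557.97148522 -336.74401142   59.72083935] [-0.8 -0.1 -0.7 -0.2]
top corners stand [array([ 596., -291.]), array([ 603., -375.]), array([ 407., -390.])] [array([ 409., -387.]), array([ 403., -305.]), array([ 599., -287.]), array([ 606., -371.])]
bolt [694.69524217 104.38818096] spanner [array([534., -29.]), array([681., -46.]), array([676., -76.])]
```

play_rows --increments '[{"claw":0.8,"xyz":[49.9,-48.2,0],"yaw":0.537},{"claw":0.8,"xyz":[49.9,-48.2,0],"yaw":0.537},{"claw":0.8,"xyz":[49.9,-48.2,0],"yaw":0.537},{"claw":0.8,"xyz":[49.9,-48.2,0],"yaw":0.537},{"claw":0.8,"xyz":[49.9,-48.2,0],"yaw":0.537},{"claw":0.8,"xyz":[49.9,-48.2,0],"yaw":0.537},{"claw":0.8,"xyz":[49.9,-48.2,0],"yaw":0.537},{"claw":0.8,"xyz":[49.9,-48.2,0],"yaw":0.537},{"claw":0.8,"xyz":[49.9,-48.2,0],"yaw":0.537},{"claw":0.8,"xyz":[49.9,-48.2,0],"yaw":0.537},{"claw":0.8,"xyz":[49.9,-48.2,0],"yaw":0.537},{"claw":0.8,"xyz":[49.9,-48.2,0],"yaw":0.537}]'

```text
time: 1.1
tool_pos: [434.6, -131.1, 222.5]
tool_rot: [-3.129, 0.279, 0.001]
contact_force: [2.0, -0.1, -0.1]
width: 19.5
finger_force: 0.0
```

```bash
cat >>h.py <<'E'
def go(target,yawdeg=None):
    from station import get_obs
    o=get_obs();M=R.from_rotvec(o['tool_rot']).as_matrix()
    psi=np.degrees(np.arctan2(M[1,0],M[0,0]))
    print('pos',o['tool_pos'].round(1),'psi',psi.round(2),'F',o['contact_force'].round(1),'w',round(o['width'],1))
    print('shift cm',(M.T@(np.array(target)-o['tool_pos'])/10).round(2),'yaw',None if yawdeg is None else round(np.radians(psi-yawdeg),3))
E
python3 -c "
from h import *
go([517,42.2,222],-10.15);go([517,42.2,17],-10.15)"
```

```text
pos [ 434.6 -131.1  222.5] psi -10.17 F [ 2.  -0.1 -0.1] w 19.5
shift cm [  5.05 -18.52   0.05] yaw -0.0
pos [ 434.6 -131.1  222.5] psi -10.17 F [ 2.  -0.1 -0.1] w 19.5
shift cm [  5.06 -18.51  20.55] yaw -0.0
```

play_rows --increments '[{"xyz":[1.0,-3.8,0]},{"xyz":[2.0,-7.6,0]},{"xyz":[3.1,-11.4,0]},{"xyz":[4.2,-15.2,2]},{"xyz":[5.05,-18.5,5]},{"xyz":[5.05,-18.5,9]},{"xyz":[5.05,-18.5,10]},{"xyz":[5.05,-18.5,10]}]'

```text
schema error: expected keys claw, xyz, yaw
```

```bash
python3 - <<'E'
from h import *
from station import eyes
a=eyes.read_camera("scene")["img"];b=eyes.read_camera("top")["img"]
cv2.imwrite("pics/p1.png",np.hstack([cv2.resize(a[100:320,220:400],None,fx=2.2,fy=2.2),cv2.resize(b[90:310,200:380],None,fx=2.2,fy=2.2)]))
go([517,42.2,17],-10.15)
E
```

```text
pos [ 435.2 -127.4  222.3] psi -9.67 F [-0.6 -0.   0.6] w 18.4
shift cm [  5.23 -18.04  20.57] yaw 0.008
```

View pics/p1.png

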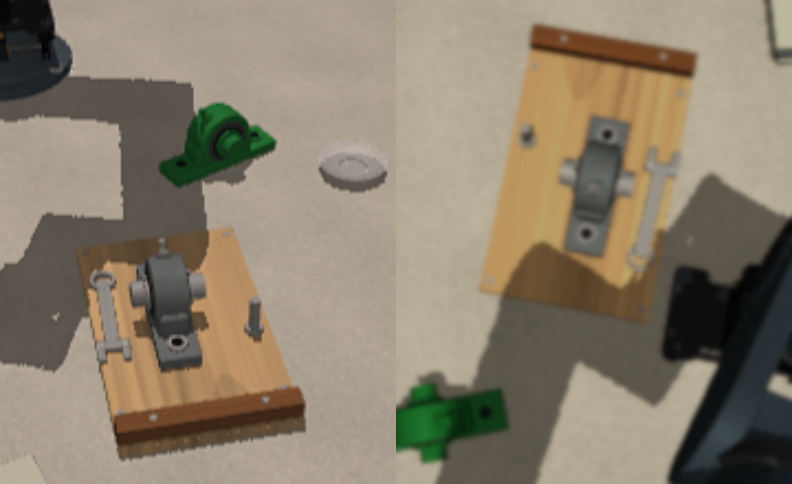

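The picture shows the gripper body (right part, around (690,310)) is about 72 mm deep along x, so the 190 mm side lies along y and clears the housing.

play_rows --increments '[{"claw":0.8,"xyz":[1.0,-3.8,0],"yaw":0.008},{"claw":0.8,"xyz":[2.0,-7.6,0],"yaw":0.008},{"claw":0.8,"xyz":[3.1,-11.4,0],"yaw":0.008},{"claw":0.8,"xyz":[4.2,-15.2,2],"yaw":0.008},{"claw":0.8,"xyz":[5.2,-18.0,5],"yaw":0.008},{"claw":0.8,"xyz":[5.2,-18.0,9],"yaw":0.008},{"claw":0.8,"xyz":[5.2,-18.0,13],"yaw":0.008},{"claw":0.8,"xyz":[5.2,-18.0,17],"yaw":0.008},{"claw":0.8,"xyz":[5.2,-18.0,19.5],"yaw":0.008},{"claw":0.8,"xyz":[5.2,-18.0,20.5],"yaw":0.008},{"claw":0.8,"xyz":[5.2,-18.0,20.5],"yaw":0.008},{"claw":0.8,"xyz":[5.2,-18.0,20.5],"yaw":0.008}]'

```text
time: 2.2
tool_pos: [517.7, 34.2, 17.7]
tool_rot: [3.128, -0.292, 0.0]
contact_force: [-0.1, 0.4, 0.1]
width: 17.4
finger_force: 0.0
```

```bash
python3 -c "
from h import *
f=np.array([632.1,21.6]);u=np.array([.9843,-.1762])
for s in(-96,-92+72.4): go([*(f+s*u),17],-10.15)"
```

```text
pos [517.7  34.2  17.7] psi -10.65 F [-0.1  0.4  0.1] w 17.4
shift cm [ 1.88 -0.79  0.07] yaw -0.009
pos [517.7  34.2  17.7] psi -10.65 F [-0.1  0.4  0.1] w 17.4
shift cm [ 9.52 -0.86  0.07] yaw -0.009
```

play_rows --increments '[{"claw":0.8,"xyz":[0.5,-0.8,0],"yaw":-0.009},{"claw":0.8,"xyz":[1.0,-0.8,0],"yaw":-0.009},{"claw":0.8,"xyz":[1.5,-0.8,0],"yaw":-0.009},{"claw":0.8,"xyz":[1.5,-0.8,0],"yaw":-0.009}]'

```text
time: 2.53
tool_pos: [536.7, 39.6, 19.2]
tool_rot: [3.129, -0.276, 0.009]
contact_force: [0.3, 0.1, -0.0]
width: 17.6
finger_force: 0.0
```

```bash
python3 -c "
from h import *
f=np.array([632.1,21.6]);u=np.array([.9843,-.1762])
for s in(-96,-92+72.4): go([*(f+s*u),17],-10.15)"
```

```text
pos [536.7  39.6  19.2] psi -10.07 F [ 0.3  0.1 -0. ] w 17.6
shift cm [0.11 0.09 0.22] yaw 0.001
pos [536.7  39.6  19.2] psi -10.07 F [ 0.3  0.1 -0. ] w 17.6
shift cm [7.75 0.1  0.26] yaw 0.001
```

play_rows --increments '[{"claw":0.8,"xyz":[0.4,0.1,0.1],"yaw":0},{"claw":0.8,"xyz":[0.8,0.1,0.1],"yaw":0},{"claw":0.8,"xyz":[1.4,0.1,0.1],"yaw":0},{"claw":0.8,"xyz":[2.0,0.1,0.1],"yaw":0},{"claw":0.8,"xyz":[2.6,0.1,0.1],"yaw":0},{"claw":0.8,"xyz":[3.2,0.1,0.1],"yaw":0},{"claw":0.8,"xyz":[3.8,0.1,0.1],"yaw":0},{"claw":0.8,"xyz":[4.4,0.1,0.1],"yaw":0},{"claw":0.8,"xyz":[5.0,0.1,0.1],"yaw":0},{"claw":0.8,"xyz":[5.6,0.1,0.1],"yaw":0},{"claw":0.8,"xyz":[6.1,0.1,0.1],"yaw":0},{"claw":0.8,"xyz":[6.5,0.1,0.1],"yaw":0}]'

```text
time: 3.53
tool_pos: [592.9, 28.3, 16.0]
tool_rot: [-3.129, 0.276, 0.016]
contact_force: [-7.4, 0.8, 6.0]
width: 17.5
finger_force: 3.7
```

play_rows --increments '[{"claw":0.8,"xyz":[0.2,0,0],"yaw":0},{"claw":0.8,"xyz":[0.4,0,0],"yaw":0},{"claw":0.8,"xyz":[0.6,0,0],"yaw":0},{"claw":0.8,"xyz":[0.7,0,0],"yaw":0},{"claw":0.8,"xyz":[0.8,0,0],"yaw":0}]'

```text
time: 3.95
tool_pos: [600.3, 27.0, 16.0]
tool_rot: [-3.129, 0.276, 0.018]
contact_force: [-7.2, 0.4, 6.4]
width: 17.6
finger_force: 3.9
```

```bash
python3 -c "
from h import *
f=np.array([632.1,21.6]);u=np.array([.9843,-.1762])
for s in(-92+72.4,): go([*(f+s*u),17],-10.15)"
```

```text
pos [600.3  27.   16. ] psi -10.08 F [-7.2  0.4  6.4] w 17.6
shift cm [ 1.27 -0.03 -0.11] yaw 0.001
```

play_rows --increments '[{"claw":0.8,"xyz":[0.2,0,0],"yaw":0},{"claw":0.8,"xyz":[0.4,0,0],"yaw":0},{"claw":0.8,"xyz":[0.6,0,0],"yaw":0},{"claw":0.8,"xyz":[0.8,0,0],"yaw":0},{"claw":0.8,"xyz":[0.9,0,0],"yaw":0},{"claw":0.8,"xyz":[1.0,0,0],"yaw":0}]'

```text
time: 4.45
tool_pos: [610.3, 25.3, 16.0]
tool_rot: [-3.129, 0.276, 0.017]
contact_force: [-7.8, 2.4, 5.8]
width: 17.5
finger_force: 3.9
```

play_rows --increments '[{"claw":0.8,"xyz":[0.1,0,0],"yaw":0},{"claw":0.8,"xyz":[0.2,0,0],"yaw":0},{"claw":0.8,"xyz":[0.3,0,0],"yaw":0}]'

```text
time: 4.7
tool_pos: [612.1, 24.9, 15.9]
tool_rot: [-3.129, 0.276, 0.021]
contact_force: [-9.7, 1.6, 8.9]
width: 17.3
finger_force: 5.0
```

play_rows --increments '[{"claw":0.8,"xyz":[0.1,0,0],"yaw":0},{"claw":0.8,"xyz":[0.2,0,0],"yaw":0}]'

```text
time: 4.87
tool_pos: [612.1, 25.0, 15.8]
tool_rot: [-3.128, 0.276, 0.028]
contact_force: [-12.3, 1.8, 10.3]
width: 17.4
finger_force: 6.4
```

play_rows --increments '[{"claw":0.8,"xyz":[0.2,0,0],"yaw":0},{"claw":0.8,"xyz":[0.4,0,0],"yaw":0},{"claw":0.8,"xyz":[0.4,0,0],"yaw":0}]'

```text
time: 5.12
tool_pos: [612.2, 24.9, 15.5]
tool_rot: [-3.128, 0.275, 0.041]
contact_force: [-15.9, 2.7, 13.0]
width: 17.5
finger_force: 8.7
```

play_rows --increments '[{"claw":0.8,"xyz":[-0.5,0,0],"yaw":0},{"claw":0.8,"xyz":[-1.5,0,0],"yaw":0},{"claw":0.8,"xyz":[-4,0,0],"yaw":0},{"claw":0.5,"xyz":[-8,0,-1],"yaw":-0.05},{"claw":0.0,"xyz":[-8,0,-5],"yaw":-0.15},{"claw":0.0,"xyz":[-8,0,-9],"yaw":-0.26},{"claw":0.0,"xyz":[-8,0,-13],"yaw":-0.26},{"claw":0.0,"xyz":[-8,0,-17],"yaw":-0.26},{"claw":0.0,"xyz":[-8,0,-20.5],"yaw":-0.26},{"claw":0.0,"xyz":[-8,3,-20.5],"yaw":-0.26},{"claw":0.0,"xyz":[-8,7,-20.5],"yaw":-0.26},{"claw":0.0,"xyz":[-8,11,-20.5],"yaw":-0.26}]'

```text
time: 6.12
tool_pos: [526.3, -72.1, 222.9]
tool_rot: [3.137, 0.136, 0.004]
contact_force: [-0.1, 0.3, -0.2]
width: 69.7
finger_force: 0.0
```

```bash
python3 - <<'E'
from h import *
from station import eyes
a=eyes.read_camera("scene")["img"];b=eyes.read_camera("top")["img"]
cv2.imwrite("pics/scene1.png",a);cv2.imwrite("pics/top1.png",b)
def c(im,x,y,w,h,f): return cv2.resize(im[y:y+h,x:x+w],None,fx=f,fy=f,interpolation=cv2.INTER_CUBIC)
cv2.imwrite("pics/p2.png",np.hstack([c(b,240,95,95,120,4),c(a,250,190,95,120,4)]))
go([557.5,-333.5,215],5.2)
E
```

```text
pos [526.  -76.7 222.1] psi 4.46 F [ 1.1 -0.8  0. ] w 77.5
shift cm [ 1.15 25.84  0.79] yaw -0.013
```

View pics/p2.png

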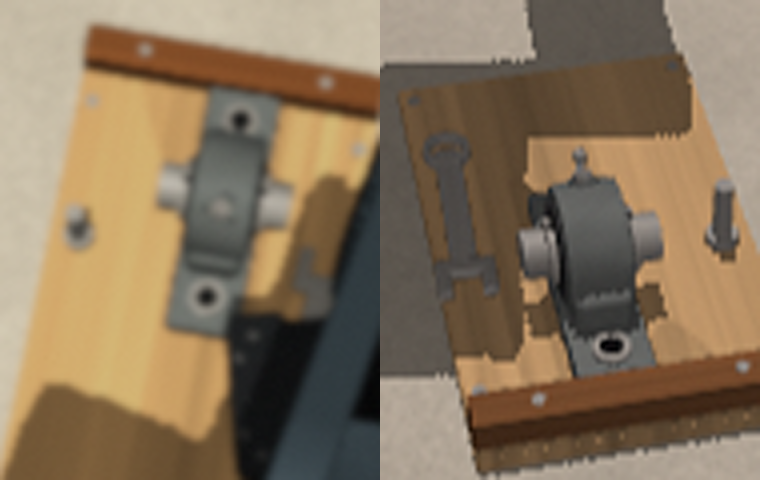

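The block now sits flush against the stop. The nipple ball is at top crop (222,206) and scene crop (580,157). Next I go to the gun and triangulate the nipple.

```bash
python3 - <<'E'
from h import *
t=tri(cr(580,157,250,190,380),cr(222,206,240,95));print(t.x,t.fun.round(1))
T=lambda u,v:cr(u,v,240,95)
qb=planar([('top',T(167,325),[-82.5,24,28]),('top',T(238,337),[-82.5,-24,28]),('top',T(209,86),[82.5,24,28]),('top',T(281,100),[82.5,-24,28])],[700,0,-.17]);print(qb)
print(proj('scene',[675.2,13.7,103.5]),proj('top',[675.2,13.7,103.5]),cr(580,157,250,190,380),cr(222,206,240,95))
go([557.5,-333.5,215],5.2)
E
```

```text
[680.3201046   14.00266667 105.34744821] [-0.4  0.  -0.3 -0.1]
(array([ 7.02658375e+02,  9.87770037e+00, -1.63449923e-01]), np.float64(0.654221754298348), array([-0.5,  0.3,  0.3,  0.5,  0.1, -0.2,  0.1, -0.7]))
[[298.36421076 228.18695605]] [[294.87550338 148.30977482]] [299.625 228.875] [295.125 146.125]
pos [526.  -76.7 222.1] psi 4.46 F [ 1.1 -0.8  0. ] w 77.5
shift cm [ 1.15 25.84  0.79] yaw -0.013
```

play_rows --increments '[{"claw":0.0,"xyz":[0.3,4,0],"yaw":-0.013},{"claw":0.0,"xyz":[0.5,8,0],"yaw":-0.013},{"claw":0.0,"xyz":[0.7,12,0],"yaw":-0.013},{"claw":0.0,"xyz":[0.9,16,0],"yaw":-0.013},{"claw":0.0,"xyz":[1.1,20,0],"yaw":-0.013},{"claw":0.0,"xyz":[1.15,24,0],"yaw":-0.013},{"claw":0.0,"xyz":[1.15,25.8,0],"yaw":-0.013},{"claw":0.0,"xyz":[1.15,25.8,0],"yaw":-0.013},{"claw":0.0,"xyz":[1.15,25.8,0],"yaw":-0.013},{"claw":0.0,"xyz":[1.15,25.8,0],"yaw":-0.013}]'

```text
time: 7.05
tool_pos: [558.6, -325.9, 221.0]
tool_rot: [-3.136, -0.153, 0.002]
contact_force: [-0.2, 0.2, -0.9]
width: 87.1
finger_force: 0.0
```

```bash
python3 - <<'E'
from h import *
go([557.5,-333.5,103],5.2)
E
```

```text
pos [ 558.6 -325.9  221. ] psi 5.58 F [-0.2  0.2 -0.9] w 87.1
shift cm [-0.17  0.77 11.8 ] yaw 0.007
```

play_rows --increments '[{"claw":0.0,"xyz":[-0.15,0.4,0],"yaw":0.007},{"claw":0.0,"xyz":[-0.15,0.75,2],"yaw":0.007},{"claw":0.0,"xyz":[-0.15,0.75,5],"yaw":0.007},{"claw":0.0,"xyz":[-0.15,0.75,8],"yaw":0.007},{"claw":0.0,"xyz":[-0.15,0.75,10.5],"yaw":0.007},{"claw":0.0,"xyz":[-0.15,0.75,11.5],"yaw":0.007},{"claw":0.0,"xyz":[-0.15,0.75,11.6],"yaw":0.007},{"claw":0.0,"xyz":[-0.15,0.75,11.6],"yaw":0.007},{"claw":0.0,"xyz":[-0.15,0.75,11.6],"yaw":0.007}]'

```text
time: 7.8
tool_pos: [559.4, -335.7, 107.4]
tool_rot: [3.136, 0.142, 0.004]
contact_force: [0.3, -0.7, 0.4]
width: 87.5
finger_force: 0.0
```

```bash
python3 - <<'E'
from h import *
from station import eyes
a=eyes.read_camera("scene")["img"];b=eyes.read_camera("top")["img"]
cv2.imwrite("pics/scene2.png",a);cv2.imwrite("pics/top2.png",b)
def c(im,x,y,w,h,f): return cv2.resize(im[y:y+h,x:x+w],None,fx=f,fy=f,interpolation=cv2.INTER_CUBIC)
cv2.imwrite("pics/p3.png",np.hstack([c(b,390,150,110,140,3.5),c(a,90,160,110,140,3.5)]))
go([557.5,-333.5,103],5.2)
E
```

```text
pos [ 559.4 -336.   107.7] psi 5.16 F [ 0.1 -0.7  0.3] w 87.1
shift cm [-0.17 -0.27  0.47] yaw -0.001
```

View pics/p3.png

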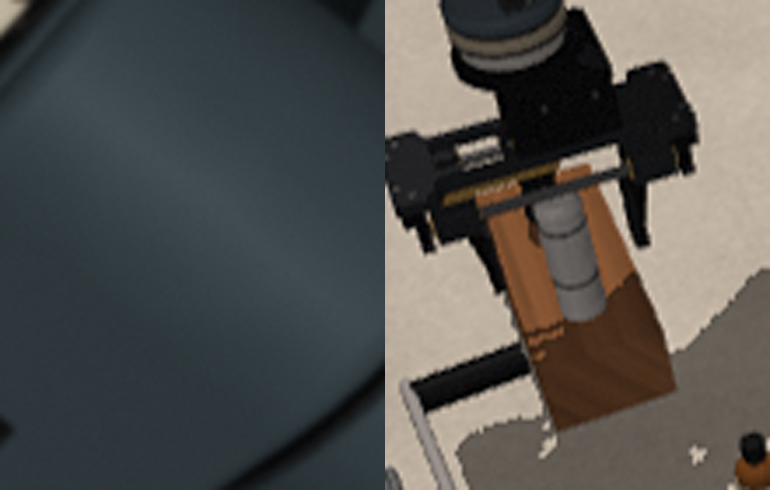

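The scene view shows the fingers straddling the silver barrel at (565,255). The top view is blocked by the arm. I'll close on it.

play_rows --newtons 20 --increments '[{"claw":0.3,"xyz":[-0.1,-0.1,0],"yaw":0},{"claw":0.5,"xyz":[-0.1,-0.1,0],"yaw":0},{"claw":0.7,"xyz":[-0.1,-0.1,0],"yaw":0},{"claw":1.0,"xyz":[-0.1,-0.1,0],"yaw":0},{"claw":1.0,"xyz":[-0.1,-0.1,0],"yaw":0},{"claw":1.0,"xyz":[-0.1,-0.1,0],"yaw":0},{"claw":1.0,"xyz":[-0.1,-0.1,0],"yaw":0},{"claw":1.0,"xyz":[-0.1,-0.1,0],"yaw":0}]'

```text
time: 8.57
tool_pos: [557.1, -334.3, 105.5]
tool_rot: [-3.138, -0.141, 0.0]
contact_force: [0.1, -0.3, -0.4]
width: 41.3
finger_force: 0.0
```

play_rows --increments '[{"claw":1.0,"xyz":[0,0,0],"yaw":0},{"claw":1.0,"xyz":[0,0,0],"yaw":0},{"claw":1.0,"xyz":[0,0,0],"yaw":0},{"claw":1.0,"xyz":[0,0,0],"yaw":0}]'

```text
time: 8.9
tool_pos: [557.1, -334.4, 105.5]
tool_rot: [3.138, 0.141, 0.0]
contact_force: [1.0, -0.4, -0.3]
width: 32.0
finger_force: 20.0
```

play_rows --increments '[{"claw":1.0,"xyz":[0,0,-0.8],"yaw":0},{"claw":1.0,"xyz":[0,0,-2],"yaw":0},{"claw":1.0,"xyz":[0,0,-3.2],"yaw":0},{"claw":1.0,"xyz":[0,0,-4.2],"yaw":0},{"claw":1.0,"xyz":[0,0,-4.6],"yaw":0},{"claw":1.0,"xyz":[0,0,-4.6],"yaw":0},{"claw":1.0,"xyz":[0,0,-4.6],"yaw":0}]'

```text
time: 9.48
tool_pos: [557.0, -334.3, 152.1]
tool_rot: [3.138, 0.141, 0.001]
contact_force: [-0.3, -0.1, -4.2]
width: 31.3
finger_force: 20.0
```

play_rows --increments '[{"claw":1.0,"xyz":[-0.3,0,0],"yaw":0},{"claw":1.0,"xyz":[-0.6,0,0],"yaw":0},{"claw":1.0,"xyz":[-0.9,0,0],"yaw":0},{"claw":1.0,"xyz":[-1.2,0,0],"yaw":0},{"claw":1.0,"xyz":[-1.5,0,0],"yaw":0},{"claw":1.0,"xyz":[-1.8,0,0],"yaw":0},{"claw":1.0,"xyz":[-2.1,0,0],"yaw":0}]'

```text
time: 10.07
tool_pos: [536.1, -336.3, 151.5]
tool_rot: [3.138, 0.141, 0.001]
contact_force: [3.8, -0.1, -3.2]
width: 31.8
finger_force: 20.0
```

play_rows --increments '[{"claw":1.0,"xyz":[-0.3,0,0.03],"yaw":0},{"claw":1.0,"xyz":[-0.6,0,0.08],"yaw":0},{"claw":1.0,"xyz":[-0.9,0,0.14],"yaw":0},{"claw":1.0,"xyz":[-1.2,0,0.2],"yaw":0},{"claw":1.0,"xyz":[-1.5,0,0.26],"yaw":0},{"claw":1.0,"xyz":[-1.8,0,0.32],"yaw":0}]'

```text
time: 10.57
tool_pos: [518.1, -338.0, 148.7]
tool_rot: [3.138, 0.141, 0.001]
contact_force: [2.9, -0.2, 0.0]
width: 31.3
finger_force: 20.0
```

```bash
python3 - <<'E'
from h import *
from station import eyes
a=eyes.read_camera("scene")["img"]
cv2.imwrite("pics/scene3.png",a)
cv2.imwrite("pics/p4.png",cv2.resize(a[170:290,90:200],None,fx=5,fy=5,interpolation=cv2.INTER_CUBIC))
go([557.5,-333.5,103],5.2)
E
```

```text
pos [ 517.3 -338.   148.5] psi 5.14 F [3.1 0.2 0.2] w 31.4
shift cm [ 4.05 -0.09  4.55] yaw -0.001
```

View pics/p4.png

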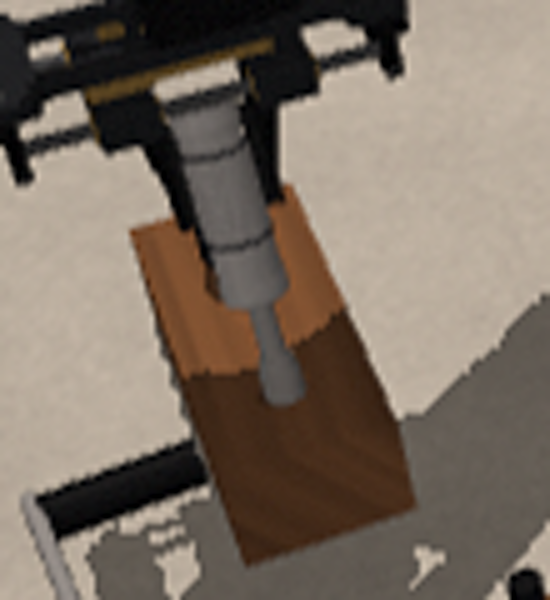

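The gun is pivoting as intended, with the coupler still in the bore at crop (283,395).

play_rows --increments '[{"claw":1.0,"xyz":[-0.3,0,0.08],"yaw":0},{"claw":1.0,"xyz":[-0.6,0,0.18],"yaw":0},{"claw":1.0,"xyz":[-0.9,0,0.28],"yaw":0},{"claw":1.0,"xyz":[-1.2,0,0.4],"yaw":0},{"claw":1.0,"xyz":[-1.5,0,0.52],"yaw":0},{"claw":1.0,"xyz":[-1.85,0,0.64],"yaw":0},{"claw":1.0,"xyz":[-1.85,0,0.64],"yaw":0}]'

```text
time: 11.2
tool_pos: [498.5, -339.5, 141.4]
tool_rot: [-3.138, -0.141, 0.003]
contact_force: [1.4, -0.9, -1.2]
width: 31.8
finger_force: 20.0
```

play_rows --newtons 60 --increments '[{"claw":1.0,"xyz":[0,0,0],"yaw":0},{"claw":1.0,"xyz":[0,0,0],"yaw":0},{"claw":1.0,"xyz":[0,0,0],"yaw":0},{"claw":1.0,"xyz":[0.3,0,-0.6],"yaw":0},{"claw":1.0,"xyz":[0.3,0,-2],"yaw":0},{"claw":1.0,"xyz":[0.3,0,-5],"yaw":0},{"claw":1.0,"xyz":[0.3,0,-8],"yaw":0},{"claw":1.0,"xyz":[0.3,0,-10],"yaw":0},{"claw":1.0,"xyz":[0.3,0,-10],"yaw":0},{"claw":1.0,"xyz":[0.3,0,-10],"yaw":0}]'

```text
time: 12.03
tool_pos: [502.6, -338.8, 242.5]
tool_rot: [3.138, 0.142, -0.0]
contact_force: [-1.3, 0.4, -3.9]
width: 31.1
finger_force: 60.0
```

```bash
python3 - <<'E'
from h import *
# target grasp pt: nipple + axis*(standoff) ; go above first: L seat=44+62.5
u=np.array([.9843,-.1762,0]);a=-.5*u+np.array([0,0,.866])
N=np.array([675.2,13.7,103.5])
for back in(60,40,20):
    g=N+a*(54+62.5+back);print(back,g.round(1)); go(g-[0,0,19],-10.15)
E
```

```text
60 [588.3  29.2 256.3]
pos [ 502.6 -338.8  242.5] psi 5.17 F [-1.3  0.4 -3.9] w 31.1
shift cm [ 11.86 -35.88   0.5 ] yaw 0.267
40 [598.2  27.5 239. ]
pos [ 502.6 -338.8  242.5] psi 5.17 F [-1.3  0.4 -3.9] w 31.1
shift cm [ 12.82 -35.62   2.23] yaw 0.267
20 [608.   25.7 221.7]
pos [ 502.6 -338.8  242.5] psi 5.17 F [-1.3  0.4 -3.9] w 31.1
shift cm [ 13.79 -35.36   3.97] yaw 0.267
```

play_rows --increments '[{"claw":1.0,"xyz":[0.7,-2,0],"yaw":0.02},{"claw":1.0,"xyz":[1.7,-5,0],"yaw":0.05},{"claw":1.0,"xyz":[2.7,-8.2,0],"yaw":0.08},{"claw":1.0,"xyz":[3.8,-11.4,0],"yaw":0.11},{"claw":1.0,"xyz":[4.9,-14.6,0],"yaw":0.14},{"claw":1.0,"xyz":[5.9,-17.8,0],"yaw":0.17},{"claw":1.0,"xyz":[7.0,-21,0],"yaw":0.2},{"claw":1.0,"xyz":[8.0,-24.2,0],"yaw":0.22},{"claw":1.0,"xyz":[9.1,-27.4,0],"yaw":0.24},{"claw":1.0,"xyz":[10.2,-30.6,0],"yaw":0.26},{"claw":1.0,"xyz":[11.2,-33.8,0],"yaw":0.267},{"claw":1.0,"xyz":[11.8,-35.9,0],"yaw":0.267}]'

```text
time: 13.03
tool_pos: [586.1, 32.6, 239.0]
tool_rot: [-3.128, 0.275, 0.011]
contact_force: [0.4, 0.2, -2.5]
width: 30.6
finger_force: 60.0
```

play_rows --increments '[{"claw":1.0,"xyz":[0,0,0],"yaw":0},{"claw":1.0,"xyz":[0,0,0],"yaw":0},{"claw":1.0,"xyz":[0,0,0],"yaw":0}]'

```text
time: 13.28
tool_pos: [586.5, 28.9, 239.9]
tool_rot: [3.129, -0.277, -0.008]
contact_force: [0.6, -0.2, -3.5]
width: 31.4
finger_force: 60.0
```

```bash
python3 - <<'E'
from h import *
from station import eyes
a=eyes.read_camera("scene")["img"];b=eyes.read_camera("top")["img"]
cv2.imwrite("pics/scene4.png",a);cv2.imwrite("pics/top4.png",b)
def c(im,x,y,w,h,f): return cv2.resize(im[y:y+h,x:x+w],None,fx=f,fy=f,interpolation=cv2.INTER_CUBIC)
cv2.imwrite("pics/p5.png",np.hstack([c(a,240,110,100,150,4),c(b,240,95,95,150,4)]))
go([588.3,29.2,237.3],-10.15)
E
```

```text
pos [587.2  28.  240.8] psi -10.22 F [ 0.3 -0.2 -2.6] w 30.9
shift cm [ 0.08 -0.14  0.35] yaw -0.001
```

View pics/p5.png

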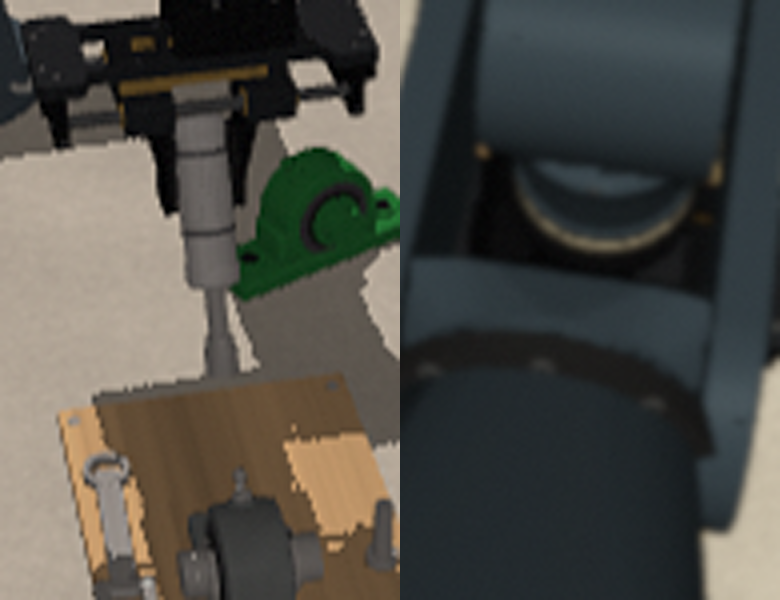

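Scene panel: the gun is held, barrel at crop (210,200), mouth at (222,380), and nipple at (240,480). The top camera is blocked. From here the scene view can't show the tilt in x, so I'll turn the tool about 80° to see the tilt side-on.

```bash
python3 -c "
from station import get_obs;print(get_obs()['joint_positions'].round(2))"
```

```text
[-0.14  0.46  1.51 -0.    1.18  1.61]
```

play_rows --increments '[{"claw":1.0,"xyz":[0,0,0],"yaw":-0.1},{"claw":1.0,"xyz":[0,0,0],"yaw":-0.22},{"claw":1.0,"xyz":[0,0,0],"yaw":-0.34},{"claw":1.0,"xyz":[0,0,0],"yaw":-0.46},{"claw":1.0,"xyz":[0,0,0],"yaw":-0.58},{"claw":1.0,"xyz":[0,0,0],"yaw":-0.7},{"claw":1.0,"xyz":[0,0,0],"yaw":-0.82},{"claw":1.0,"xyz":[0,0,0],"yaw":-0.94},{"claw":1.0,"xyz":[0,0,0],"yaw":-1.06},{"claw":1.0,"xyz":[0,0,0],"yaw":-1.18},{"claw":1.0,"xyz":[0,0,0],"yaw":-1.3},{"claw":1.0,"xyz":[0,0,0],"yaw":-1.39}]'

```text
time: 14.38
tool_pos: [587.8, 27.4, 241.7]
tool_rot: [-2.578, -1.795, 0.001]
contact_force: [0.6, -0.7, -3.1]
width: 31.1
finger_force: 60.0
```

play_rows --increments '[{"claw":1.0,"xyz":[0,0,0],"yaw":0},{"claw":1.0,"xyz":[0,0,0],"yaw":0},{"claw":1.0,"xyz":[0,0,0],"yaw":0}]'

```text
time: 14.63
tool_pos: [588.0, 28.1, 241.9]
tool_rot: [-2.584, -1.786, 0.0]
contact_force: [0.5, -0.2, -3.7]
width: 30.9
finger_force: 60.0
```

```bash
cat > fit.py <<'E'
from h import *
def model(o_pos,psi,th,h,off):
    # grasp pt; axis in tool xz plane leaning to -toolx by th; h grasp height above barrel end; off: axis offset along tool x-ish
    u=np.array([np.cos(psi),np.sin(psi),0]);z=np.array([0,0,1.]);w=np.cross(z,u)
    a=-np.sin(th)*u+np.cos(th)*z;p=np.cos(th)*u+np.sin(th)*z
    B=np.array(o_pos)+[0,0,19]-a*h+p*off
    return B,a
def sil(n,B,a,s0,s1,r,k=30):
    s=np.linspace(s0,s1,k);C=B+s[:,None]*a
    d=C-np.array(P[n]);m=np.cross(d,a);m/=np.linalg.norm(m,axis=1)[:,None]
    return proj(n,C+r*m),proj(n,C-r*m),m
E
python3 - <<'E'
from fit import *
from station import eyes,get_obs
a=eyes.read_camera("scene")["img"];cv2.imwrite("pics/scene5.png",a)
o=get_obs();pos=o['tool_pos'];M=R.from_rotvec(o['tool_rot']).as_matrix();psi=np.arctan2(M[1,0],M[0,0])
print(pos.round(1),np.degrees(psi).round(2)); np.savez('s5.npz',pos=pos,psi=psi)
g=cv2.GaussianBlur(a.astype(np.float32),(0,0),.8)
gx=cv2.Sobel(g,-1,1,0);gy=cv2.Sobel(g,-1,0,1)
def samp(p,im): return cv2.remap(im,p[:,:1].astype(np.float32),p[:,1:].astype(np.float32),1)[:,0]
def score(th,h,off,lat=0):
    B,ax=model(pos,psi,th,h,off); B=B+0
    sc=0
    for s0,s1,r in((2,35,16),(-52,-42,10)):
        p,q,_=sil('scene',B,ax,s0,s1,r)
        for e in(p,q):
            t=e[-1]-e[0];t/=np.linalg.norm(t);nx,ny=t[1],-t[0]
            sc+=np.abs(samp(e,gx)*nx+samp(e,gy)*ny).sum(1).mean()*(s1-s0)
    return sc
best=sorted([(score(np.radians(t),62.5,of),t,of) for t in np.arange(20,40,.25) for of in np.arange(-8,8.1,.5)],reverse=True)[:6]
print(best)
B,ax=model(pos,psi,np.radians(best[0][1]),62.5,best[0][2])
f=6;x0,y0=240,130;c=cv2.resize(a[y0:y0+100,x0:x0+130],None,fx=f,fy=f,interpolation=cv2.INTER_CUBIC)
for s0,s1,r in((0,45,16),(-54,-40,10)):
    for e in sil('scene',B,ax,s0,s1,r)[:2]:
        cv2.polylines(c,[np.int32((e+.5-[x0,y0])*f)],False,(0,0,255),1)
cv2.imwrite("pics/p6.png",c)
E
```

```text
[588.   28.3 241.9] 69.35
[(np.float64(23399.41051264947), np.float64(20.25), np.float64(2.5)), (np.float64(23358.780299253278), np.float64(20.75), np.float64(2.0)), (np.float64(23353.340610599724), np.float64(20.5), np.float64(2.5)), (np.float64(23327.585448231177), np.float64(20.0), np.float64(2.5)), (np.float64(23308.65575777968), np.float64(20.0), np.float64(3.0)), (np.float64(23305.248571009088), np.float64(21.0), np.float64(2.0))]
```

```bash
cat > fit5.py <<'E'
from fit import *
import sys
def fit(img,pos,psi,ths,offs,hs,edges=((2,40,16),(-53,-42,10))):
    g=cv2.GaussianBlur(img.astype(np.float32),(0,0),.7);gx=cv2.Sobel(g,-1,1,0);gy=cv2.Sobel(g,-1,0,1)
    samp=lambda p,im: cv2.remap(im,p[:,:1].astype(np.float32),p[:,1:].astype(np.float32),1)[:,0]
    out=[]
    for t in ths:
      for of in offs:
        for h in hs:
          B,ax=model(pos,psi,np.radians(t),h,of);sc=[]
          for s0,s1,r in edges:
            for e in sil('scene',B,ax,s0,s1,r,40)[:2]:
              d=e[-1]-e[0];d/=np.linalg.norm(d)
              v=np.linalg.norm(samp(e,gx)*d[1]-samp(e,gy)*d[0],axis=1)
              sc.append(np.minimum(v,150).mean())
          out.append((round(float(np.mean(sc)),1),float(t),float(of),float(h),np.round(sc).astype(int).tolist()))
    return sorted(out,reverse=True)
E
python3 - <<'E'
from fit5 import *
d=np.load('s5.npz');a=cv2.imread('pics/scene5.png');pos,psi=d['pos'],float(d['psi'])
r=fit(a,pos,psi,np.arange(8,40,.5),np.arange(-8,8.1,1),[60,62.5,65,68])
for q in r[:5]:print(q)
best={}
for q in r: best.setdefault(q[1],q)
print([(t,best[t][0],best[t][2],best[t][3]) for t in np.arange(8,40,2.)])
x0,y0,f=240,120,5
c=cv2.resize(a[y0:y0+110,x0:x0+130],None,fx=f,fy=f,interpolation=cv2.INTER_CUBIC)
c2=c.copy();B,ax=model(pos,psi,np.radians(r[0][1]),r[0][3],r[0][2])
for s0,s1,rr in((0,45,16),(-54,-40,10)):
    for e in sil('scene',B,ax,s0,s1,rr)[:2]: cv2.polylines(c2,[np.int32((e+.5-[x0,y0])*f)],False,(0,0,255),1)
cv2.imwrite('pics/p6.png',c2)
E
```

```text
(104.3, 15.0, 7.0, 62.5, [50, 136, 91, 140])
(104.2, 15.5, 6.0, 62.5, [45, 138, 91, 143])
(104.1, 15.5, 6.0, 65.0, [43, 146, 84, 143])
(103.9, 16.0, 5.0, 62.5, [41, 139, 91, 144])
(103.9, 15.0, 7.0, 65.0, [47, 145, 83, 140])
[(np.float64(8.0), 72.8, -4.0, 60.0), (np.float64(10.0), 71.4, -5.0, 60.0), (np.float64(12.0), 84.1, 8.0, 65.0), (np.float64(14.0), 102.4, 8.0, 62.5), (np.float64(16.0), 103.9, 5.0, 62.5), (np.float64(18.0), 103.1, 1.0, 62.5), (np.float64(20.0), 86.0, -3.0, 62.5), (np.float64(22.0), 79.0, -7.0, 65.0), (np.float64(24.0), 84.8, 8.0, 68.0), (np.float64(26.0), 99.3, 7.0, 65.0), (np.float64(28.0), 98.1, 4.0, 62.5), (np.float64(30.0), 96.0, 0.0, 60.0), (np.float64(32.0), 90.8, -3.0, 60.0), (np.float64(34.0), 85.9, -7.0, 60.0), (np.float64(36.0), 78.1, -4.0, 60.0), (np.float64(38.0), 74.4, -1.0, 60.0)]
```

View pics/p6.png

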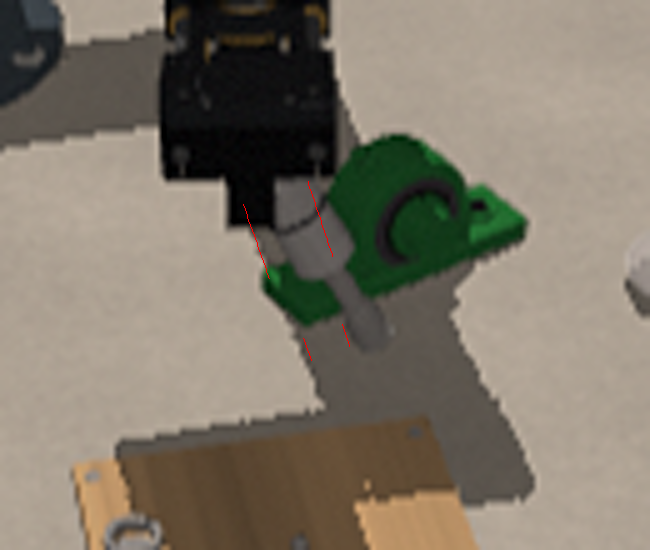

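The picture shows the gun steeply tilted: barrel end centre about (320,260), coupler mouth about (373,337). The automatic edges locked onto background, so I'll use these points instead.

```bash
python3 - <<'E'
from fit5 import *
d=np.load('s5.npz');a=cv2.imread('pics/scene5.png');pos,psi=d['pos'],float(d['psi'])
px=lambda u,v:np.array([(u+.5)/5-.5+240,(v+.5)/5-.5+120])
def res(q):
    B,ax=model(pos,psi,q[0],q[2],q[1])
    return np.r_[proj('scene',B)[0]-px(320,260),proj('scene',B-54*ax)[0]-px(373,337)]
s=least_squares(res,[.5,0,62]);print(np.degrees(s.x[0]),s.x[1:],s.fun.round(2))
r=fit(a,pos,psi,np.arange(26,40,.5),np.arange(-3,6.1,.5),[58,60,62,64,66],edges=((3,20,16),(-53,-44,10)))
# only the right barrel edge is free of the finger: rank by right barrel+coupler
r.sort(key=lambda q:-(max(q[4][:2])*1.5+q[4][2]+q[4][3]))
for q in r[:8]:print(q)
E
```

```text
28.628576845468277 [ 2.15071275 62.94842817] [-0.03 -0.07  0.03  0.07]
(98.7, 27.0, 6.0, 60.0, [150, 77, 70, 98])
(97.4, 27.0, 5.5, 60.0, [150, 71, 68, 100])
(97.1, 27.5, 5.0, 60.0, [150, 71, 70, 98])
(93.3, 28.5, 3.0, 60.0, [150, 56, 69, 99])
(95.3, 28.0, 4.0, 60.0, [150, 64, 69, 98])
(95.2, 27.5, 4.5, 60.0, [150, 63, 67, 100])
(92.9, 28.0, 3.5, 60.0, [150, 55, 66, 100])
(91.8, 29.0, 2.0, 60.0, [149, 51, 68, 99])
```

```bash
cat > plan.py <<'E'
from fit5 import *
psi0=np.radians(-10.15);u=np.array([np.cos(psi0),np.sin(psi0),0]);z=np.array([0,0,1.])
n=-.5*u+.866*z;th=np.radians(28.6);ag=-np.sin(th)*u+np.cos(th)*z
N=np.array([675.2,13.7,103.5])
tgt=lambda b:N+n*b+ag*117-19*z
E
python3 - <<'E'
from plan import *
B,ax=model([587.2,28,240.8],np.radians(-10.2),th,63,0)
print('pred mouth bottom p5',proj('scene',B-54*ax)[0],'barrel end',proj('scene',B)[0],'obs',[(v+.5)/4-.5+o for v,o in((222,240),(375,110),(212,240),(280,110))])
for b in(30,15,0,-10,-22.5):print(b,tgt(b).round(1))
go(tgt(25),-10.15)
E
```

```text
pred mouth bottom p5 [294.72457586 202.25754279] barrel end [292.29912544 179.78488683] obs [295.125, 203.375, 292.625, 179.625]
30 [605.3  26.2 213.2]
15 [612.7  24.9 200.2]
0 [620.1  23.6 187.2]
-10 [625.   22.7 178.6]
-22.5 [631.1  21.6 167.7]
pos [588.   28.3 241.9] psi 69.35 F [-0.7  0.1 -2.5] w 31.1
shift cm [0.46 1.94 3.3 ] yaw 1.387
```

```bash
python3 - <<'E'
from plan import *
for f in("scene1","scene4"):
    g=cv2.cvtColor(cv2.imread(f'pics/{f}.png'),cv2.COLOR_BGR2GRAY)
    print(f);print('cols',list(range(291,309)))
    for v in range(225,236):print(v,g[v,291:309].tolist())
g=cv2.cvtColor(cv2.imread('pics/scene4.png'),cv2.COLOR_BGR2GRAY)
print('coupler',list(range(285,306)))
for v in range(194,208,1):print(v,g[v,285:306].tolist())
E
```

```text
scene1
cols [291, 292, 293, 294, 295, 296, 297, 298, 299, 300, 301, 302, 303, 304, 305, 306, 307, 308]
225 [142, 145, 146, 145, 145, 146, 146, 148, 151, 150, 150, 156, 164, 163, 162, 161, 161, 163]
226 [138, 142, 143, 142, 142, 142, 143, 145, 144, 131, 148, 151, 157, 160, 158, 159, 157, 159]
227 [135, 140, 142, 142, 142, 142, 142, 132, 139, 118, 139, 149, 154, 161, 159, 158, 158, 157]
228 [132, 140, 142, 143, 142, 142, 142, 107, 125, 120, 115, 149, 152, 161, 160, 159, 158, 155]
229 [129, 138, 142, 143, 142, 142, 142, 88, 90, 90, 87, 148, 150, 156, 161, 158, 159, 156]
230 [128, 136, 140, 142, 144, 142, 142, 116, 80, 87, 91, 148, 148, 155, 162, 158, 157, 157]
231 [128, 133, 139, 142, 142, 142, 143, 144, 102, 104, 113, 147, 149, 152, 162, 160, 157, 157]
232 [127, 131, 138, 143, 142, 142, 142, 141, 112, 107, 113, 130, 148, 152, 161, 162, 160, 158]
233 [129, 128, 136, 142, 144, 144, 143, 112, 101, 106, 105, 99, 126, 140, 142, 147, 154, 150]
234 [132, 127, 135, 141, 144, 140, 122, 63, 87, 93, 97, 84, 78, 93, 104, 107, 121, 119]
235 [133, 128, 122, 125, 123, 114, 69, 57, 74, 81, 83, 75, 74,
[... 1738 characters left out ...]
87, 79, 73, 93, 173, 168, 173, 175, 134, 85]
201 [167, 166, 167, 167, 167, 168, 110, 70, 78, 84, 86, 86, 81, 73, 87, 174, 171, 171, 144, 145, 85]
202 [167, 170, 172, 173, 172, 169, 108, 70, 77, 85, 85, 86, 80, 72, 72, 144, 141, 137, 81, 83, 86]
203 [171, 173, 175, 174, 173, 139, 99, 71, 77, 84, 85, 86, 81, 74, 74, 81, 79, 83, 85, 86, 87]
204 [142, 145, 145, 142, 141, 82, 84, 80, 82, 86, 87, 87, 84, 81, 85, 85, 85, 86, 85, 87, 89]
205 [82, 84, 83, 81, 84, 87, 87, 88, 88, 89, 88, 87, 88, 87, 87, 87, 87, 87, 85, 86, 87]
206 [87, 87, 86, 87, 87, 89, 87, 88, 87, 87, 85, 87, 86, 86, 84, 85, 83, 85, 85, 86, 86]
207 [89, 88, 88, 86, 85, 84, 85, 84, 84, 84, 81, 83, 85, 86, 83, 83, 81, 83, 85, 85, 86]
```

play_rows --increments '[{"claw":1.0,"xyz":[0,0,0],"yaw":0.1},{"claw":1.0,"xyz":[0,0,0],"yaw":0.22},{"claw":1.0,"xyz":[0,0,0],"yaw":0.34},{"claw":1.0,"xyz":[0,0,0],"yaw":0.46},{"claw":1.0,"xyz":[0,0,0],"yaw":0.58},{"claw":1.0,"xyz":[0,0,0],"yaw":0.7},{"claw":1.0,"xyz":[0,0,0],"yaw":0.82},{"claw":1.0,"xyz":[0,0,0],"yaw":0.94},{"claw":1.0,"xyz":[0,0,0],"yaw":1.06},{"claw":1.0,"xyz":[0,0,0],"yaw":1.18},{"claw":1.0,"xyz":[0,0,0],"yaw":1.3},{"claw":1.0,"xyz":[0,0,0],"yaw":1.387}]'

```text
time: 15.68
tool_pos: [588.0, 28.8, 241.9]
tool_rot: [-3.129, 0.284, 0.0]
contact_force: [-0.8, -0.8, -3.3]
width: 31.2
finger_force: 60.0
```

play_rows --increments '[{"claw":1.0,"xyz":[0,0,0],"yaw":0},{"claw":1.0,"xyz":[0,0,0],"yaw":0},{"claw":1.0,"xyz":[0,0,0],"yaw":0},{"claw":1.0,"xyz":[0,0,0],"yaw":0}]'

```text
time: 16.02
tool_pos: [588.1, 28.9, 242.0]
tool_rot: [-3.13, 0.272, 0.0]
contact_force: [-0.1, 0.0, -4.5]
width: 30.7
finger_force: 60.0
```

```bash
python3 -c "
from plan import *
go(tgt(20),-10.15)"
```

```text
pos [588.1  28.9 242. ] psi -9.93 F [-0.1  0.  -4.5] w 30.7
shift cm [ 2.24 -0.03  3.74] yaw 0.004
```

```bash
sed -i 's/675.2,13.7/675.5,15.2/' plan.py; python3 -c "
from plan import *
go(tgt(12),-10.15)"
```

```text
pos [588.1  28.9 242. ] psi -9.93 F [-0.1  0.  -4.5] w 30.7
shift cm [ 2.65 -0.18  4.43] yaw 0.004
```

play_rows --increments '[{"claw":1.0,"xyz":[0.4,-0.05,0.7],"yaw":0.004},{"claw":1.0,"xyz":[1.0,-0.1,1.7],"yaw":0.004},{"claw":1.0,"xyz":[1.6,-0.15,2.7],"yaw":0.004},{"claw":1.0,"xyz":[2.1,-0.18,3.6],"yaw":0.004},{"claw":1.0,"xyz":[2.5,-0.18,4.2],"yaw":0.004},{"claw":1.0,"xyz":[2.65,-0.18,4.4],"yaw":0.004},{"claw":1.0,"xyz":[2.65,-0.18,4.4],"yaw":0.004},{"claw":1.0,"xyz":[2.65,-0.18,4.4],"yaw":0.004}]'

```text
time: 16.68
tool_pos: [614.5, 26.1, 197.7]
tool_rot: [-3.129, 0.279, 0.001]
contact_force: [0.8, 0.2, -2.6]
width: 30.7
finger_force: 60.0
```

```bash
python3 - <<'E'
from plan import *
from station import eyes,get_obs
a=eyes.read_camera('scene')['img'];cv2.imwrite('pics/scene6.png',a)
ps=[]
go(tgt(12),-10.15);o=get_obs();M=R.from_rotvec(o['tool_rot']).as_matrix();psi=np.arctan2(M[1,0],M[0,0])
B,ax=model(o['tool_pos'],psi,th,63,0)
print('pred mouth',(B-54*ax).round(1),proj('scene',B-54*ax),'coupler',proj('scene',B-44*ax),'nip',proj('scene',N))
g=cv2.cvtColor(a,cv2.COLOR_BGR2GRAY)
print('c',list(range(288,311)))
for v in range(212,236):print(v,g[v,288:311].tolist())
E
```

```text
pos [614.6  26.1 198.1] psi -10.21 F [-0.3 -0.  -2.5] w 31.0
shift cm [-0.02  0.    0.05] yaw -0.001
pred mouth [669.8  16.2 114.4] [[298.45357543 223.09400595]] coupler [[298.01603933 219.01660227]] nip [[298.99563215 228.10481635]]
c [288, 289, 290, 291, 292, 293, 294, 295, 296, 297, 298, 299, 300, 301, 302, 303, 304, 305, 306, 307, 308, 309, 310]
212 [75, 74, 76, 77, 78, 76, 79, 67, 80, 88, 88, 83, 73, 85, 84, 84, 85, 87, 86, 88, 87, 86, 84]
213 [76, 75, 75, 75, 77, 78, 78, 68, 78, 87, 88, 83, 73, 85, 85, 83, 85, 85, 85, 86, 88, 86, 85]
214 [76, 76, 76, 75, 77, 78, 78, 70, 77, 86, 89, 78, 75, 79, 85, 84, 86, 85, 86, 87, 88, 88, 87]
215 [75, 75, 76, 76, 75, 78, 76, 68, 74, 84, 89, 82, 79, 73, 87, 84, 84, 85, 85, 84, 87, 87, 86]
216 [73, 75, 76, 76, 76, 78, 78, 67, 76, 84, 91, 91, 84, 74, 78, 85, 83, 84, 85, 86, 86, 87, 86]
217 [72, 76, 76, 75, 75, 76, 74, 67, 78, 86, 91, 91, 83, 71, 67, 86, 84, 84, 85, 85, 85, 88, 87]
218 [70, 74, 74, 75, 76, 77, 66, 70, 77, 85, 89, 91, 84, 76, 70, 86, 85, 85, 85, 85, 85, 87, 87]
219 [69, 74, 76, 76, 75, 76, 66, 71, 77, 83, 88, 90, 87, 82, 72, 86, 
[... 879 characters left out ...]
, 84, 85, 85, 85, 84]
229 [71, 71, 69, 67, 72, 76, 77, 76, 76, 76, 68, 86, 86, 69, 78, 80, 84, 86, 84, 84, 84, 84, 85]
230 [73, 71, 69, 69, 72, 75, 76, 77, 75, 75, 67, 81, 84, 62, 77, 80, 82, 86, 85, 84, 83, 85, 84]
231 [74, 72, 69, 69, 70, 73, 76, 76, 76, 76, 77, 98, 91, 74, 76, 77, 83, 86, 84, 85, 84, 83, 85]
232 [73, 71, 69, 68, 69, 74, 76, 76, 76, 76, 75, 93, 84, 74, 71, 79, 82, 87, 87, 85, 84, 84, 83]
233 [74, 72, 70, 68, 69, 73, 75, 77, 77, 75, 70, 68, 78, 80, 71, 66, 72, 76, 76, 81, 80, 85, 85]
234 [75, 72, 71, 70, 67, 72, 75, 76, 72, 63, 66, 82, 84, 78, 69, 42, 54, 51, 53, 61, 62, 86, 84]
235 [76, 74, 71, 72, 68, 64, 66, 64, 57, 45, 59, 69, 71, 62, 62, 48, 46, 44, 42, 43, 44, 79, 84]
```

play_rows --increments '[{"claw":1.0,"xyz":[0.1,0,0.17],"yaw":0},{"claw":1.0,"xyz":[0.2,0,0.35],"yaw":0},{"claw":1.0,"xyz":[0.3,0,0.52],"yaw":0},{"claw":1.0,"xyz":[0.4,0,0.7],"yaw":0},{"claw":1.0,"xyz":[0.5,0,0.87],"yaw":0},{"claw":1.0,"xyz":[0.6,0,1.04],"yaw":0},{"claw":1.0,"xyz":[0.6,0,1.04],"yaw":0}]'

```text
time: 17.32
tool_pos: [620.1, 25.1, 187.0]
tool_rot: [-3.129, 0.28, 0.002]
contact_force: [0.2, 0.1, -3.6]
width: 30.7
finger_force: 60.0
```

play_rows --increments '[{"claw":1.0,"xyz":[0.1,0,0.17],"yaw":0},{"claw":1.0,"xyz":[0.2,0,0.35],"yaw":0},{"claw":1.0,"xyz":[0.2,0,0.35],"yaw":0}]'

```text
time: 17.57
tool_pos: [621.9, 25.0, 183.5]
tool_rot: [-3.129, 0.279, 0.002]
contact_force: [-1.1, 0.2, -3.7]
width: 30.8
finger_force: 60.0
```

play_rows --increments '[{"claw":1.0,"xyz":[0.05,0,0.09],"yaw":0},{"claw":1.0,"xyz":[0.1,0,0.17],"yaw":0},{"claw":1.0,"xyz":[0.1,0,0.17],"yaw":0}]'

```text
time: 17.82
tool_pos: [623.1, 24.6, 181.7]
tool_rot: [-3.129, 0.28, 0.002]
contact_force: [-0.7, 0.9, -6.0]
width: 31.1
finger_force: 60.0
```

play_rows --increments '[{"claw":1.0,"xyz":[0.05,0,0.09],"yaw":0},{"claw":1.0,"xyz":[0.1,0,0.17],"yaw":0},{"claw":1.0,"xyz":[0.1,0,0.17],"yaw":0}]'

```text
time: 18.07
tool_pos: [624.3, 24.5, 180.1]
tool_rot: [-3.129, 0.28, 0.001]
contact_force: [0.1, 0.6, -6.7]
width: 31.1
finger_force: 60.0
```

play_rows --increments '[{"claw":1.0,"xyz":[0.05,0,0.09],"yaw":0},{"claw":1.0,"xyz":[0.1,0,0.17],"yaw":0},{"claw":1.0,"xyz":[0.1,0,0.17],"yaw":0}]'

```text
time: 18.32
tool_pos: [625.1, 24.2, 179.2]
tool_rot: [3.129, -0.279, -0.001]
contact_force: [-2.2, 1.9, -2.5]
width: 31.0
finger_force: 60.0
```

play_rows --increments '[{"claw":1.0,"xyz":[0.05,0,0.09],"yaw":0},{"claw":1.0,"xyz":[0.1,0,0.17],"yaw":0},{"claw":1.0,"xyz":[0.1,0,0.17],"yaw":0}]'

```text
time: 18.57
tool_pos: [625.6, 24.2, 178.5]
tool_rot: [3.129, -0.279, -0.002]
contact_force: [-6.5, 1.2, 5.7]
width: 30.7
finger_force: 60.0
```

play_rows --increments '[{"claw":1.0,"xyz":[0.05,0,0.09],"yaw":0},{"claw":1.0,"xyz":[0.1,0,0.17],"yaw":0},{"claw":1.0,"xyz":[0.1,0,0.17],"yaw":0}]'

```text
time: 18.82
tool_pos: [626.3, 24.1, 177.0]
tool_rot: [3.129, -0.279, -0.003]
contact_force: [-6.2, 1.9, 5.7]
width: 31.0
finger_force: 60.0
```

play_rows --increments '[{"claw":1.0,"xyz":[0.05,0,0.09],"yaw":0},{"claw":1.0,"xyz":[0.1,0,0.17],"yaw":0},{"claw":1.0,"xyz":[0.1,0,0.17],"yaw":0}]'

```text
time: 19.07
tool_pos: [627.1, 23.9, 175.4]
tool_rot: [-3.129, 0.279, 0.003]
contact_force: [-6.9, 1.9, 7.4]
width: 30.5
finger_force: 60.0
```

play_rows --increments '[{"claw":1.0,"xyz":[0.05,0,0.09],"yaw":0},{"claw":1.0,"xyz":[0.1,0,0.17],"yaw":0},{"claw":1.0,"xyz":[0.15,0,0.26],"yaw":0},{"claw":1.0,"xyz":[0.2,0,0.35],"yaw":0},{"claw":1.0,"xyz":[0.2,0,0.35],"yaw":0}]'

```text
time: 19.48
tool_pos: [628.8, 23.6, 172.1]
tool_rot: [3.129, -0.279, -0.004]
contact_force: [-8.6, 2.7, 8.0]
width: 30.6
finger_force: 60.0
```

play_rows --increments '[{"claw":1.0,"xyz":[0.05,0,0.09],"yaw":0},{"claw":1.0,"xyz":[0.1,0,0.17],"yaw":0},{"claw":1.0,"xyz":[0.15,0,0.26],"yaw":0},{"claw":1.0,"xyz":[0.2,0,0.35],"yaw":0},{"claw":1.0,"xyz":[0.2,0,0.35],"yaw":0}]'

```text
time: 19.9
tool_pos: [630.5, 23.3, 168.9]
tool_rot: [-3.129, 0.279, 0.005]
contact_force: [-9.0, 2.6, 9.4]
width: 31.0
finger_force: 60.0
```

```bash
python3 - <<'E'
from plan import *
from station import eyes
a=eyes.read_camera('scene')['img'];cv2.imwrite('pics/scene7.png',a)
go(tgt(-23),-10.15)
E
```

```text
pos [630.4  23.4 169. ] psi -10.19 F [-9.4  2.2 10.1] w 31.2
shift cm [0.13 0.01 0.16] yaw -0.001
```

play_rows --increments '[{"claw":1.0,"xyz":[0.05,0,0.09],"yaw":0},{"claw":1.0,"xyz":[0.1,0,0.17],"yaw":0},{"claw":1.0,"xyz":[0.1,0,0.17],"yaw":0}]'

```text
time: 20.2
tool_pos: [631.3, 23.2, 167.3]
tool_rot: [3.129, -0.279, -0.005]
contact_force: [-8.8, 2.3, 11.0]
width: 30.7
finger_force: 60.0
```

play_rows --increments '[{"claw":1.0,"xyz":[0.05,0,0.09],"yaw":0},{"claw":1.0,"xyz":[0.05,0,0.09],"yaw":0},{"claw":1.0,"xyz":[0.05,0,0.09],"yaw":0}]'

```text
time: 20.45
tool_pos: [631.7, 23.1, 166.6]
tool_rot: [3.129, -0.279, -0.006]
contact_force: [-9.0, 1.8, 10.3]
width: 30.9
finger_force: 60.0
```

```bash
python3 - <<'E'
from plan import *
from station import eyes
a=eyes.read_camera('scene')['img'];cv2.imwrite('pics/scene8.png',a)
go(tgt(-23),-10.15)
# nose visible length: barrel end to mouth; gun-column brightness down the axis
g=cv2.cvtColor(a,cv2.COLOR_BGR2GRAY).astype(int)
g5=cv2.cvtColor(cv2.imread('pics/scene6.png'),cv2.COLOR_BGR2GRAY).astype(int)
def prof(im,v0,v1):
    for v in range(v0,v1): print(v,im[v,284:314].tolist())
print('now');prof(g,206,238)
print('before press');prof(g5,192,212)
# block moved? compare stop/foot region and tilt
E
```

```text
pos [631.7  23.1 166.6] psi -10.18 F [-10.    2.3  11. ] w 31.0
shift cm [ 0.    0.01 -0.07] yaw -0.001
now
206 [169, 170, 171, 170, 171, 172, 173, 96, 86, 89, 94, 98, 98, 97, 106, 101, 98, 93, 84, 80, 162, 170, 171, 169, 78, 82, 83, 84, 85, 83]
207 [171, 173, 171, 171, 166, 167, 164, 100, 86, 97, 101, 106, 106, 105, 103, 100, 97, 94, 84, 79, 144, 171, 170, 167, 76, 81, 83, 84, 84, 83]
208 [156, 159, 157, 158, 153, 153, 153, 106, 84, 96, 100, 105, 107, 104, 101, 99, 97, 94, 83, 80, 134, 170, 170, 169, 125, 79, 82, 83, 82, 84]
209 [136, 134, 142, 144, 144, 144, 145, 102, 83, 94, 100, 105, 105, 104, 103, 100, 96, 94, 86, 80, 117, 171, 170, 172, 171, 127, 81, 82, 83, 83]
210 [138, 137, 142, 144, 146, 145, 145, 111, 81, 95, 99, 104, 106, 104, 104, 101, 97, 94, 87, 82, 119, 174, 172, 172, 142, 139, 82, 82, 84, 83]
211 [138, 136, 139, 145, 147, 147, 146, 123, 83, 93, 98, 104, 104, 103, 102, 101, 97, 94, 88, 81, 103, 144, 142, 142, 81, 84, 83, 82, 84, 83]
212 [137, 137, 138, 145, 148, 148, 148, 115, 83, 93, 97, 103, 106, 104, 103, 102, 97, 96, 89, 83, 75, 83, 82, 84, 85, 86, 84, 82, 82, 83]
[... 5194 characters left out ...]
139, 140, 139, 108, 94, 83, 85, 83, 82, 83, 82, 82, 82]
207 [169, 173, 171, 172, 167, 167, 164, 145, 164, 141, 137, 71, 83, 89, 85, 74, 76, 78, 80, 81, 83, 84, 86, 86, 84, 83, 83, 83, 81, 82]
208 [157, 140, 136, 137, 132, 130, 125, 88, 125, 74, 78, 70, 83, 89, 87, 78, 74, 84, 84, 85, 86, 86, 88, 88, 85, 83, 82, 82, 82, 83]
209 [111, 61, 68, 70, 71, 69, 72, 74, 74, 77, 79, 70, 83, 90, 86, 79, 73, 84, 84, 84, 87, 86, 87, 89, 87, 84, 82, 83, 83, 83]
210 [67, 69, 72, 74, 76, 74, 75, 77, 77, 79, 80, 69, 82, 89, 87, 80, 71, 85, 84, 86, 86, 86, 86, 88, 86, 85, 83, 84, 82, 81]
211 [70, 69, 72, 76, 75, 77, 75, 76, 77, 78, 79, 69, 80, 90, 88, 81, 72, 87, 84, 84, 86, 86, 86, 87, 88, 86, 84, 84, 83, 82]
```

```bash
python3 - <<'E'
import cv2,numpy as np
from station import get_obs
L=lambda n:cv2.imread(f'pics/{n}.png')
a,b=L('scene1'),L('scene8')
g=lambda i:cv2.Canny(cv2.cvtColor(i,cv2.COLOR_BGR2GRAY),40,100).astype(np.float32)
A,B=g(a),g(b)
for nm,(x,y,w,h) in dict(foot=(290,262,30,25),housing=(280,237,40,22),bolt=(423-250+245,232,18,25) if 0 else (424,232,16,25),stop=(366-250+250,280,60,25)).items():
    if x+w>560: continue
    c=cv2.phaseCorrelate(A[y:y+h,x:x+w],B[y:y+h,x:x+w]);print(nm,np.round(c[0],2),round(c[1],2))
print(get_obs()['contact_force'].round(1),get_obs()['tool_pos'].round(1))
E
```

```text
foot [-1.15  0.65] 0.15
housing [-0.36  0.06] 0.71
bolt [0.03 0.13] 1.0
stop [30.  12.5] 0.0
[-10.    2.3  11. ] [631.7  23.1 166.6]
```

```bash
python3 -c "
from station import close_job;print(close_job())"
```

```text
the job is handed in; nothing more can be done
None
```

The job is handed in, with no verdict returned. The block is against the stop, the coupler has snapped onto the nipple, and the gun is still gripped and pressed down about 13–14 mm of its 15 mm stroke, judging by arm travel, wrist force and the scene camera.

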